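# Click the seed dispenser round to its bean hole

## Robot

A 7-joint arm with a two-finger parallel gripper is mounted at the origin on the work surface. World frame = base frame: x ahead of the robot, y to its left, z up, the work surface at z = 0. Lengths are in mm, angles in rad, forces in N, time in s.
With the tool pointing down it reaches from about 400 to 925 mm from the base axis. Payload 5.6 kg.
Tool frame: the origin (TCP) lies at the very end of the fingers, on their centre line; the grasp point (between the pads) lies 19 mm behind it; z points along the fingers, y is the line along which they close (so a half turn about z gives the same grasp; the last joint's range is limited). The gripper opens to 85 mm and grips with 20 to 120 N. Pads are 22 mm wide; open, the fingers measure 114 mm over their backs; the gripper's body (76 mm by 85 mm) begins 54 mm behind the grasp point. The pads swing forward as they close: fully open they stand 13 mm farther back than shut.
Start: joints at [-1.22, 0.468, -0.012, 1.603, 0.006, 1.071, -0.056], TCP at [249.445, 600.238, 231.29] pointing down, gripper open.
Joint ranges: [-2.53, 2.53], [-0.31, 2.02], [-1.57, 1.55], [0.28, 2.44], [-1.29, 4.43], [0.15, 1.84], [-2.92, 2.92]. Speed limits (rad/s): [2.57, 2.57, 3.14, 3.14, 3.14, 3.14, 3.14].

## Interface

Orientations are given as a unit quaternion [w, x, y, z].
In Python, from workcell import env gives the robot as it stands.
- The arm moves only by the tool arm_command, never from a script. Its argument "targets" is text: rows parted by semicolons, each of 6 numbers parted by spaces: the shift along the world's x, y, z in m, then the turn, a rotation vector about the world's x, y, z in degrees. In form: dx dy dz wx wy wz; .... A call has 1 to 12 rows; each row is the pose to reach, as a shift and turn from the pose commanded when the call began; what a row does not reach only later rows make up. A row lasts 1/12 s, in which the tool goes at most 41.7 mm and 7.16 degrees, less where a joint would pass 70% of its speed; a pose out of reach is approached as far as the arm can. A call with a gripper value outside its range is refused whole. "fingers" is the opening, from 0 (shut) to 1 (fully open), set as the call begins (left out, the last holds). The fingers move at their own pace and stop on an object; "squeeze" is the grip in N (left out, the last holds). Time passes only in rows, so rows that repeat a pose let the fingers close. It gives the time, the measured TCP pose, the force, the opening and the grip force at its end, in the units of the state.
- env.state(): the state, without advancing time (a new reading comes with each control period).
- env.get_image(name): name is "scene" or "top" or "wrist"; returns a dict with "image" (384x512x3 uint8, red, green, blue), "fx", "fy", "cx", "cy" (pixels), "origin" and "attitude" of the camera in the world; the wrist camera has in their place "T_tool_cam" (4x4, takes a point from camera to tool coordinates, whose origin is the TCP and whose axes are the flange's). Camera axes: x right, y up, looking along -z (the intrinsics and any distortion apply to the point x, -y, -z); pixel columns grow to the right and rows downward; lengths in mm; the calibration is good to about 2 mm. A picture is of the moment at which its call begins: read the wrist's pose just before it. There is no depth.
- env.job_done(): hands the job in; it is judged then, once.
The state is a dict: "time_s": time; "qpos": joint angles; "qvel": joint speeds; "joint_torque": joint torques, N m; "ee_pos": TCP position; "tool_rot": TCP orientation; "contact_force": force on the tool from outside, world axes, zero at the start; "torque": the same for the moment, N m; "opening": finger opening in mm; "gripper_force": force on a finger pad.
Only numpy, scipy, OpenCV 4.12 (cv2) and the standard library are available. Lean on these libraries where they do the work, as an engineer would, in place of code of your own. Each camera call takes 0.05 s, during which the arm holds its last target. There are 200 camera calls.

## Task

Set the seed dispenser for beans: with a fingertip, gently flick the lobes on the edge of its wheel so that it advances clockwise (seen from above) one click at a time, letting it settle in each click, until the lobe with the one large hole stands at the fixed pointer over the outlet, and do not let it go past. Only push the wheel; the saucer, pots, dibber and scoop stay where they lie. Leave the wheel resting in that click with the hand clear.

Things in the scene. Friction and masses are not known exactly. Their poses are not given: they have to be found in the camera images.
- dispenser: Seed dispenser, fixed to the bench: round grey stand (foot 120 mm across, column 92 mm, top 58 mm above the bench) with a flat white wheel on it and a fixed hopper cup over its middle (44 mm across, top 105 mm above the bench). Origin: on the bench, on the wheel's vertical axis; z up; x points from the axis to the pointer, the only part that stands beyond the wheel's edge at its height.
- seed_wheel (a joint): Wheel angle, rad, growing clockwise seen from above; 0 = large hole at the pointer. Clicks: a sprung ball holds it at each multiple of 0.785 (45 deg), so a lobe always rests at the pointer. Pushed over half a click (1 to 3 N at a lobe) it snaps on to the next click by itself; pushed less it springs back. Starts 2 to 5 clicks before 0 (-1.57 to -3.93).
- bean_hole (a point): Centre of the one large hole (18 mm, black) in the wheel's top face, 39 mm from the axis, in line with one lobe; the other seven lobes have a small hole (5 mm) there.
- pointer (a point): Inner tip of the fixed pointer over the outlet, 73 mm from the wheel's axis, 92 mm above the bench, on an upright grey bracket 22 mm wide, 80 to 88 mm from the axis, 94 mm high.
- bean_lobe (a point): Outer end of the lobe with the large hole, 66 mm from the axis, at half the wheel's thickness (wheel from 62 to 80 mm above the bench). Disc 96 mm across with eight equal lobes, 45 deg apart, each 10 mm wide, with round ends of 5 mm radius centred 61 mm from the axis; between them the gaps are open to the outside.
- saucer: Pale stoneware saucer, 140 mm across, 22 mm high; origin under its centre. Bystander.
- pots: Stack of nested black nursery pots, 107 mm across at the rims, 133 mm high; origin under its centre. Bystander.
- dibber: Wooden dibber lying on the bench, T handle 90 mm wide at its -x end, steel point at +x, 230 mm long, 24 mm thick; origin at its underside, near the middle. Bystander.
- scoop: Small aluminium hand scoop, 190 mm long, 56 mm wide, 30 mm high, its blade towards its +x, lying across a black silicone trivet (150 mm across, 8 mm thick, fixed); origin at its underside, near the middle. Bystander.
There are look-alikes about, which are no part of the job. Several things have the shape of the dispenser; the one meant has the colours described above.

How it is judged (in metres and radians):
On the way:
1. the wheel settles in the last click before the pointer (value of joint seed_wheel between -0.9054 and -0.6654 rad and velocity of joint seed_wheel between -0.2 and 0.2 rad/s), for 0.15 s.
At the end, for the whole second after the job is handed in: The wheel rests in the click where the large hole stands at the pointer (within 0.12 rad, at rest), reached clockwise after settling in the click before it (value of joint seed_wheel between -0.12 and 0.12 rad and velocity of joint seed_wheel between -0.2 and 0.2 rad/s); the robot touches nothing.
It fails at once if the wheel goes past the pointer (value of joint seed_wheel above 0.5 rad).
It fails at once if the wheel is turned the wrong way round (value of joint seed_wheel below -4.6 rad).
It fails at once if the dispenser is pushed hard (over 25 N) (contact force between the fingers and dispenser above 25 N).
It fails at once if the saucer, pots, dibber or scoop is moved or lifted (over 15 mm) (distance of any of saucer, pots, dibber, scoop from where it was at the start of the episode above 0.015 m).
It also fails if it takes over 72 s, if anything falls off the work surface, if the arm or the gripper's body presses on something with over 40 N, if the wrist force passes 120 N, or if a joint passes its speed limit or range.

## Working session

There is one attempt and no reset: what is moved stays moved. The work goes in short steps, Python scripts to look and compute and a tool call to move; the robot and the scene stay as the last step left them, time stands still between calls to the robot, and variables do not carry over. Pictures are saved under pics/ and viewed, at most 10 in all, crops included, and the job is handed in when it is done.

Besides the shell and the picture viewer there is one more tool, called after ">>>" as name(argument=value, ...), one argument or row to a line, values as JSON. arm_command: Moves the arm, as the interface text tells. Its arguments: {"type":"object","properties":{"targets":{"type":"string"},"fingers":{"type":"number"},"squeeze":{"type":"number"}},"required":["targets"]}

```bash
mkdir -p pics; cat > h.py <<'E'
from workcell import env
import numpy as np, cv2, pickle
from scipy.spatial.transform import Rotation as R
def snap(n,f):
    s=env.state(); d=env.get_image(n); cv2.imwrite(f'pics/{f}.png',d['image'][:,:,::-1]); d['state']=s
    pickle.dump(d,open(f'pics/{f}.pkl','wb')); return d
E
python3 - <<'E'
from h import *
a=snap('scene','s0');b=snap('top','t0')
for d in(a,b):print({k:v for k,v in d.items() if k not in('image','state')})
print(env.state())
cv2.imwrite('pics/both.png',np.vstack([a['image'],b['image']])[:,:,::-1][:, :]) 
E
```

```text
{'fx': 349.22875438526216, 'fy': 349.22875438526216, 'cx': 257.6114735860459, 'cy': 191.64707454572127, 'origin': array([1135.99403307,  289.98341014,  832.15806288]), 'attitude': array([0.47532054, 0.18743634, 0.30272354, 0.80454736])}
{'fx': 444.5826362294184, 'fy': 444.5826362294184, 'cx': 257.1296382391316, 'cy': 195.7663241060229, 'origin': array([ 399.29744777,   -4.8964602 , 1037.98015986]), 'attitude': array([ 0.70793771,  0.05439287, -0.06162694, -0.7014754 ])}
{'time_s': 0.1, 'qpos': array([-1.22001164,  0.46831705, -0.01161654,  1.60352243,  0.00598556,
        1.07140061, -0.05629828]), 'qvel': array([ 0.00210978, -0.00388193, -0.00061473, -0.0023543 , -0.00103892,
        0.00060139,  0.00241788]), 'joint_torque': array([ 9.53931303e-04, -5.33520019e+01,  2.14036682e-02, -2.51965427e+01,
        1.15164791e-02,  4.33596506e-03, -2.33207220e-05]), 'ee_pos': array([249.25373884, 599.76987705, 230.41921884]), 'tool_rot': array([-1.09815797e-04,  1.95650778e-01,  9.80673301e-01, -7.98862953e-04]), 'contact_force': array([ 0.6940673 , -0.09601829,  0.03253826]), 'torque': array([0.00988788, 0.02703645, 0.04284748]), 'gripper_force': 0.0, 'opening': 85.5341910393916}
```

View pics/t0.png

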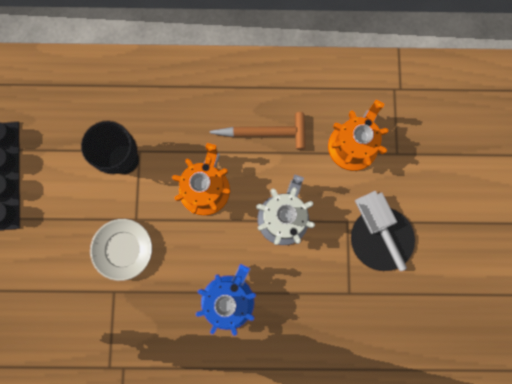

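View pics/s0.png

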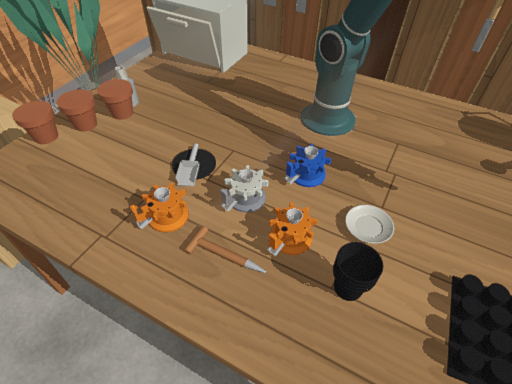

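```bash
cat >> h.py <<'E'
def load(f): return pickle.load(open(f'pics/{f}.pkl','rb'))
def cam(d):
    if 'origin' in d:
        q=d['attitude']; return R.from_quat(np.r_[q[1:],q[0]]).as_matrix(), np.array(d['origin'])
    s=d['state'];q=s['tool_rot'];Rt=R.from_quat(np.r_[q[1:],q[0]]).as_matrix();T=d['T_tool_cam']
    return Rt@T[:3,:3], Rt@T[:3,3]+s['ee_pos']
def onz(d,u,v,z):
    M,o=cam(d); r=M@np.array([(u-d['cx'])/d['fx'],-(v-d['cy'])/d['fy'],-1]); return o+r*(z-o[2])/r[2]
def proj(d,p):
    M,o=cam(d); c=M.T@(np.array(p)-o); return np.array([d['cx']+d['fx']*c[0]/-c[2], d['cy']-d['fy']*c[1]/-c[2]])
E
python3 - <<'E'
from h import *
a=load('s0')['image'];b=load('t0')['image']
A=cv2.resize(b[170:250,240:330],None,fx=6,fy=6,interpolation=3)
B=cv2.resize(a[155:220,212:277],None,fx=480/65,fy=480/65,interpolation=3)
B=B[:, :260*1]if 0 else B
im=np.hstack([cv2.resize(A,(400,356)),cv2.resize(B,(400,400))[:356]]);cv2.imwrite('pics/c.png',im[:,:,::-1])
print(onz(load('t0'),289,214,105))
for n in ('t0','s0'):
  for q in [(0,0)]: print(n, proj(load(n),[*onz(load('t0'),289,214,105)[:2],105]))
E
```

```text
[515.59020386 -81.54742292 105.        ]
t0 [289. 214.]
s0 [243.99460371 172.57409801]
```

View pics/c.png

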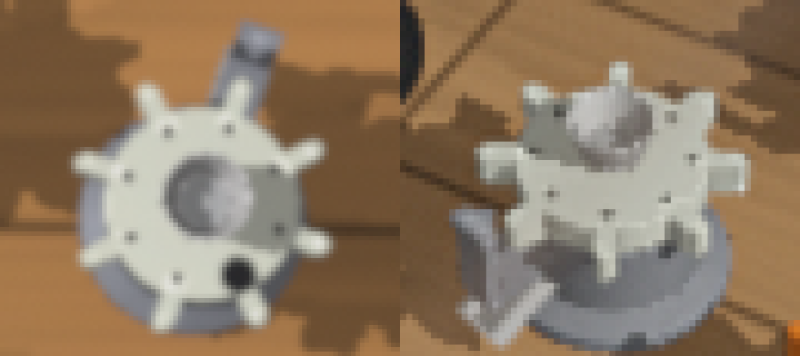

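```bash
python3 - <<'E'
from h import *
from scipy.optimize import least_squares
t=load('t0');s=load('s0')
P=np.array([(243,82),(322,145),(330,243),(262,327),(160,330),(78,260),(73,160),(143,87)])/4.444+[240,170]
W=np.array([onz(t,*p,80) for p in P]);c=W[:,:2].mean(0);print(c,np.linalg.norm(W[:,:2]-c,axis=1))
ang=np.degrees(np.arctan2(*(W[:,:2]-c).T[::-1]));print(ang, 'phase',[(a+45*i+180)%360-180 for i,a in enumerate(ang)])
h=onz(t,238/4.444+240,274/4.444+170,80)[:2]-c;print('hole',np.linalg.norm(h),np.degrees(np.arctan2(h[1],h[0])))
# scene: lobe tips top
k=65/400
for i,w in enumerate(W): 
  q=proj(s,w); print(i,((q-[212,155])/k).round())
p=onz(t,255/4.444+240,35/4.444+170,94)[:2]-c;print('bracket',np.linalg.norm(p),np.degrees(np.arctan2(p[1],p[0])))
E
```

```text
[514.70217327 -75.6056512 ] [63.94668889 66.22331422 65.36237069 66.51870926 64.86799883 66.31294178
 66.2429109  64.26724072]
[ -18.84399123  -63.56848047 -106.66230464 -153.9813128   161.90278588
  115.13655189   71.66255484   26.51437362] phase [np.float64(-18.843991227070518), np.float64(-18.568480470038367), np.float64(-16.66230463561166), np.float64(-18.981312802689104), np.float64(-18.097214117656563), np.float64(-19.863448105073758), np.float64(-18.3374451643067), np.float64(-18.485626382974715)]
hole 38.556565844645256 -152.67538388480654
0 [107. 213.]
1 [ 73. 143.]
2 [119.  80.]
3 [218.  53.]
4 [306.  84.]
5 [346. 155.]
6 [303. 223.]
7 [201. 248.]
bracket 85.17481416744408 -17.287472167219732
```

>>> arm_command(
  targets="0.04 -0.08 0 0 0 -1.5;0.08 -0.16 0 0 0 -3;0.12 -0.24 0 0 0 -4.5;0.16 -0.32 0 0 0 -6.4;0.2 -0.4 0 0 0 -6.4;0.2 -0.4 0 0 0 -6.4;0.2 -0.4 0 0 0 -6.4;0.2 -0.4 0 0 0 -6.4;0.2 -0.4 0 0 0 -6.4;0.2 -0.4 0 0 0 -6.4;0.2 -0.4 0 0 0 -6.4;0.2 -0.4 0 0 0 -6.4",
  fingers=0,
  squeeze=20,
)

```text
time_s: 1.1
ee_pos: [452.2, 193.3, 231.4]
tool_rot: [0.001, 0.255, 0.967, -0.001]
contact_force: [-0.0, -0.4, -0.0]
opening: -0.1
gripper_force: 0.0
```

>>> arm_command(
  targets="-0.0215 -0.296 -0.03 0 0 0;-0.0215 -0.296 -0.03 0 0 0;-0.0215 -0.296 -0.03 0 0 0;-0.0215 -0.296 -0.03 0 0 0;-0.0215 -0.296 -0.03 0 0 0;-0.0215 -0.296 -0.03 0 0 0;-0.0215 -0.296 -0.03 0 0 0;-0.0215 -0.296 -0.03 0 0 0;-0.0215 -0.296 -0.03 0 0 0;-0.0215 -0.296 -0.03 0 0 0;-0.0215 -0.296 -0.03 0 0 0;-0.0215 -0.296 -0.03 0 0 0",
)

```text
time_s: 2.1
ee_pos: [428.3, -93.9, 201.3]
tool_rot: [-0.0, 0.248, 0.969, 0.0]
contact_force: [0.5, 1.0, -0.3]
opening: 0.4
gripper_force: 0.0
```

```bash
python3 - <<'E'
from h import *
d=snap('wrist','w1');s=d['state'];print(s['time_s'],s['ee_pos'],s['tool_rot'],s['opening'])
c=[514.7,-75.6]
for p in ([*c,105],[*c,80]):print(proj(d,p))
for k in range(8):
  a=np.radians(-18.2-45*k);print(k,proj(d,[c[0]+66*np.cos(a),c[1]+66*np.sin(a),80]).round())
print('tcp',proj(d,s['ee_pos']))
E
```

```text
2.1 [428.25858539 -93.88886757 201.25717952] [-8.32103716e-05  2.48464657e-01  9.68640934e-01  2.18046211e-04] 0.4460308567891409
[330.24098002 272.13183065]
[324.22440986 257.62659395]
0 [333. 321.]
1 [280. 311.]
2 [250. 270.]
3 [262. 218.]
4 [314. 186.]
5 [373. 198.]
6 [400. 245.]
7 [382. 295.]
tcp [259.64457044 248.82030196]
```

View pics/w1.png

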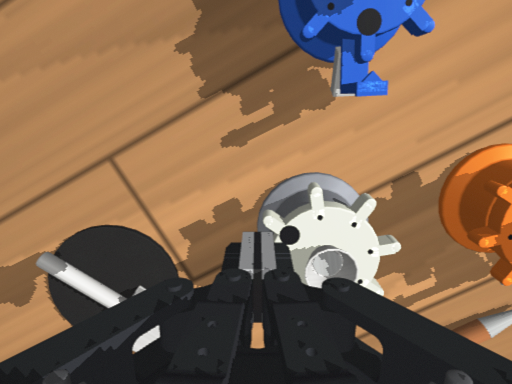

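>>> arm_command(
  targets="0 0 -0.03 0 0 0;0 0 -0.06 0 0 0;0 0 -0.09 0 0 0;0 0 -0.115 0 0 0;0 0 -0.132 0 0 0;0 0 -0.132 0 0 0;0 0 -0.132 0 0 0",
)

```text
time_s: 2.73
ee_pos: [427.7, -95.1, 68.9]
tool_rot: [-0.001, 0.249, 0.968, -0.0]
contact_force: [-0.5, 0.4, -0.1]
opening: 0.0
gripper_force: 0.0
```

```bash
python3 - <<'E'
from h import *
d=load('w1');s=d['state'];M,o=cam(d);q=s['tool_rot'];y=R.from_quat(np.r_[q[1:],q[0]]).as_matrix()[:,1]
print('px/mm at tcp',np.linalg.norm(proj(d,s['ee_pos']+10*y)-proj(d,s['ee_pos']))/10)
s=env.state();c=np.array([514.7,-75.6]);u=np.array([np.cos(np.radians(151)),np.sin(np.radians(151))]);t=np.array([u[1],-u[0]])
p=s['ee_pos'][:2]-c;print(s['ee_pos'],p@u,p@t,u,t,s['contact_force'])
E
```

```text
px/mm at tcp 2.1188832242477096
[427.655104   -95.06848779  68.91393713] 66.69267127204517 -59.22772605996283 [-0.87461971  0.48480962] [0.48480962 0.87461971] [-0.46027877  0.40725223 -0.07604831]
```

>>> arm_command(
  targets="0.0068 0.0122 0 0 0 0;0.0136 0.0245 0 0 0 0;0.016 0.0289 0 0 0 0;0.018 0.0324 0 0 0 0;0.02 0.0359 0 0 0 0;0.0218 0.0394 0 0 0 0;0.0238 0.0429 0 0 0 0;0.0257 0.0464 0 0 0 0;0.0276 0.0499 0 0 0 0;0.0296 0.0534 0 0 0 0;0.0315 0.0568 0 0 0 0;0.0325 0.0586 0 0 0 0",
)

```text
time_s: 3.73
ee_pos: [461.4, -36.7, 69.3]
tool_rot: [0.001, 0.25, 0.968, 0.0]
contact_force: [0.2, 1.1, -0.4]
opening: -0.4
gripper_force: 0.5
```

>>> arm_command(
  targets="0 0 0 0 0 0;0 0 0 0 0 0;0 0 0 0 0 0;0 0 0 0 0 0",
)

```text
time_s: 4.07
ee_pos: [460.9, -37.2, 69.4]
tool_rot: [0.0, 0.25, 0.968, 0.0]
contact_force: [0.6, 1.0, -0.0]
opening: -0.1
gripper_force: 0.7
```

```bash
cat >> h.py <<'E'
def look(f):
    a=snap('top',f+'t');b=snap('scene',f+'s')
    c=np.array([514.7,-75.6]);A=a['image'][165:255,240:330]
    B=b['image'][155:220,212:277]
    im=np.hstack([cv2.resize(A,(400,400),interpolation=3),cv2.resize(B,(400,400),interpolation=3)]);cv2.imwrite(f'pics/{f}.png',im[:,:,::-1])
    s=b['state'];print(s['time_s'],s['ee_pos'],s['contact_force'])
    # angle sampling: find black hole at 39 mm in top view for each click
    g=a['image'].astype(int).max(2)
    for k in range(8):
        w=np.radians(-18.2-45*k);q=proj(a,[c[0]+39*np.cos(w),c[1]+39*np.sin(w),80]).round().astype(int)
        print(k,g[q[1]-1:q[1]+2,q[0]-1:q[0]+2].mean().round(),end=' ')
E
python3 -c "
from h import *
look('p1')"
```

```text
4.1167 [460.79887392 -37.27408311  69.39212309] [1.53295391 1.15024322 0.21572596]
0 190.0 1 74.0 2 71.0 3 56.0 4 60.0 5 76.0 6 70.0 7 109.0
```

View pics/p1.png

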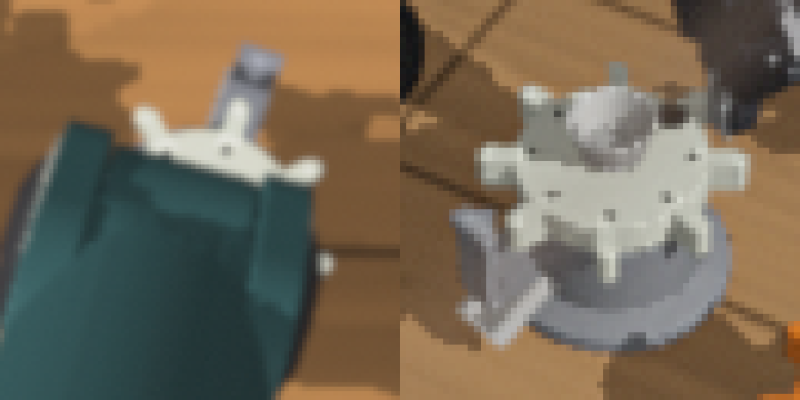

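>>> arm_command(
  targets="-0.0096 0.0053 0 0 0 0;-0.0192 0.0107 0 0 0 0;-0.0192 0.0107 0 0 0 0;-0.0292 -0.0073 0 0 0 0;-0.0405 -0.0276 0 0 0 0;-0.0517 -0.0479 0 0 0 0;-0.0517 -0.0479 0 0 0 0;-0.0421 -0.0532 0 0 0 0;-0.0325 -0.0586 0 0 0 0;-0.0325 -0.0586 0 0 0 0",
)

```text
time_s: 5.0
ee_pos: [431.5, -96.4, 69.8]
tool_rot: [0.002, 0.25, 0.968, -0.0]
contact_force: [0.5, 0.6, 0.5]
opening: 0.2
gripper_force: 0.0
```

```bash
cat >> h.py <<'E'
def chk(f):
    b=snap('scene',f);c=np.array([514.7,-75.6]);s=b['state'];print(s['time_s'],s['ee_pos'].round(1),s['contact_force'].round(1))
    g=b['image'].astype(int).max(2)
    for k in range(8):
        o=[]
        for off in (-22.5,-11,0,11):
            w=np.radians(-18.2-45*k-off);q=proj(b,[c[0]+39*np.cos(w),c[1]+39*np.sin(w),80]).round().astype(int)
            o.append(int(g[q[1]-1:q[1]+2,q[0]-1:q[0]+2].min()))
        print(k,o)
    cv2.imwrite(f'pics/{f}c.png',cv2.resize(b['image'][145:225,202:287],None,fx=5,fy=5,interpolation=3)[:,:,::-1])
E
python3 -c "
from h import *
chk('p2')"
```

```text
5.0 [431.5 -96.4  69.8] [0.5 0.6 0.5]
0 [182, 155, 117, 164]
1 [184, 82, 82, 125]
2 [128, 75, 75, 103]
3 [149, 155, 156, 142]
4 [119, 69, 61, 61]
5 [120, 188, 122, 122]
6 [187, 186, 118, 148]
7 [188, 183, 121, 164]
```

>>> arm_command(
  targets="0.0068 0.0122 0 0 0 0;0.0136 0.0245 0 0 0 0;0.016 0.0289 0 0 0 0;0.018 0.0324 0 0 0 0;0.02 0.0359 0 0 0 0;0.0218 0.0394 0 0 0 0;0.0238 0.0429 0 0 0 0;0.0257 0.0464 0 0 0 0;0.0276 0.0499 0 0 0 0;0.0296 0.0534 0 0 0 0;0.0315 0.0568 0 0 0 0;0.0325 0.0586 0 0 0 0",
)

```text
time_s: 6.05
ee_pos: [461.3, -36.5, 69.5]
tool_rot: [0.001, 0.25, 0.968, 0.0]
contact_force: [-0.2, 1.8, -1.5]
opening: -0.2
gripper_force: 0.5
```

>>> arm_command(
  targets="0 0 0 0 0 0;0 0 0 0 0 0;-0.0096 0.0053 0 0 0 0;-0.0192 0.0107 0 0 0 0;-0.0192 0.0107 0 0 0 0;-0.0292 -0.0073 0 0 0 0;-0.0405 -0.0276 0 0 0 0;-0.0517 -0.0479 0 0 0 0;-0.0517 -0.0479 0 0 0 0;-0.0421 -0.0532 0 0 0 0;-0.0325 -0.0586 0 0 0 0;-0.0325 -0.0586 0 0 0 0",
)

```text
time_s: 7.05
ee_pos: [431.6, -96.5, 69.8]
tool_rot: [0.002, 0.25, 0.968, -0.0]
contact_force: [0.5, -0.4, 0.3]
opening: -0.2
gripper_force: 0.0
```

```bash
python3 -c "
from h import *
chk('p3')"
```

```text
7.05 [431.6 -96.5  69.8] [ 0.5 -0.4  0.3]
0 [182, 155, 116, 164]
1 [184, 82, 82, 126]
2 [124, 73, 73, 102]
3 [149, 162, 156, 142]
4 [117, 148, 139, 139]
5 [187, 73, 29, 29]
6 [94, 191, 118, 150]
7 [187, 181, 120, 167]
```

Hole is now at index 5; three clicks are left.

>>> arm_command(
  targets="0.0068 0.0122 0 0 0 0;0.0136 0.0245 0 0 0 0;0.016 0.0289 0 0 0 0;0.018 0.0324 0 0 0 0;0.02 0.0359 0 0 0 0;0.0218 0.0394 0 0 0 0;0.0238 0.0429 0 0 0 0;0.0257 0.0464 0 0 0 0;0.0276 0.0499 0 0 0 0;0.0296 0.0534 0 0 0 0;0.0315 0.0568 0 0 0 0;0.0325 0.0586 0 0 0 0",
)

```text
time_s: 8.1
ee_pos: [461.2, -36.5, 69.4]
tool_rot: [0.0, 0.25, 0.968, 0.0]
contact_force: [0.4, 0.9, 0.7]
opening: -0.1
gripper_force: 0.3
```

>>> arm_command(
  targets="0 0 0 0 0 0;0 0 0 0 0 0;-0.0096 0.0053 0 0 0 0;-0.0192 0.0107 0 0 0 0;-0.0192 0.0107 0 0 0 0;-0.0292 -0.0073 0 0 0 0;-0.0405 -0.0276 0 0 0 0;-0.0517 -0.0479 0 0 0 0;-0.0517 -0.0479 0 0 0 0;-0.0421 -0.0532 0 0 0 0;-0.0325 -0.0586 0 0 0 0;-0.0325 -0.0586 0 0 0 0",
)

```text
time_s: 9.1
ee_pos: [431.6, -96.5, 69.8]
tool_rot: [0.002, 0.25, 0.968, -0.0]
contact_force: [0.7, 0.8, -0.3]
opening: 0.2
gripper_force: 0.0
```

```bash
python3 -c "
from h import *
chk('p4')"
```

```text
9.1 [431.6 -96.5  69.8] [ 0.7  0.8 -0.3]
0 [182, 155, 117, 165]
1 [184, 83, 83, 125]
2 [126, 75, 75, 102]
3 [150, 154, 157, 141]
4 [117, 146, 132, 132]
5 [183, 187, 122, 122]
6 [187, 42, 19, 26]
7 [187, 188, 128, 176]
```

>>> arm_command(
  targets="0.0068 0.0122 0 0 0 0;0.0136 0.0245 0 0 0 0;0.016 0.0289 0 0 0 0;0.018 0.0324 0 0 0 0;0.02 0.0359 0 0 0 0;0.0218 0.0394 0 0 0 0;0.0238 0.0429 0 0 0 0;0.0257 0.0464 0 0 0 0;0.0276 0.0499 0 0 0 0;0.0296 0.0534 0 0 0 0;0.0315 0.0568 0 0 0 0;0.0325 0.0586 0 0 0 0",
)

```text
time_s: 10.15
ee_pos: [461.3, -36.5, 69.5]
tool_rot: [0.001, 0.25, 0.968, 0.0]
contact_force: [0.2, 0.9, -0.6]
opening: 0.1
gripper_force: 0.3
```

>>> arm_command(
  targets="0 0 0 0 0 0;0 0 0 0 0 0;-0.0096 0.0053 0 0 0 0;-0.0192 0.0107 0 0 0 0;-0.0192 0.0107 0 0 0 0;-0.0292 -0.0073 0 0 0 0;-0.0405 -0.0276 0 0 0 0;-0.0517 -0.0479 0 0 0 0;-0.0517 -0.0479 0 0 0 0;-0.0421 -0.0532 0 0 0 0;-0.0325 -0.0586 0 0 0 0;-0.0325 -0.0586 0 0 0 0",
)

```text
time_s: 11.15
ee_pos: [431.6, -96.5, 69.8]
tool_rot: [0.002, 0.25, 0.968, -0.0]
contact_force: [1.1, 0.7, -0.4]
opening: -0.1
gripper_force: 0.0
```

```bash
python3 -c "
from h import *
chk('p5')"
```

```text
11.15 [431.6 -96.5  69.8] [ 1.1  0.7 -0.4]
0 [182, 155, 113, 165]
1 [184, 87, 87, 123]
2 [128, 73, 73, 102]
3 [149, 153, 158, 143]
4 [116, 160, 136, 136]
5 [184, 187, 132, 132]
6 [187, 190, 122, 150]
7 [188, 52, 40, 58]
```

View pics/p5c.png

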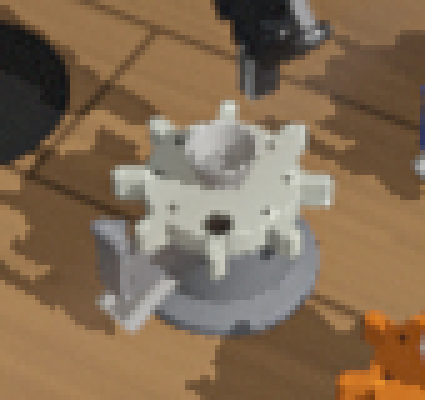

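The large hole sits on the lobe just before the pointer, at (217,224) in the crop, and the wheel has settled. I'll make the last flick, then withdraw outward and up.

>>> arm_command(
  targets="0.0068 0.0122 0 0 0 0;0.0136 0.0245 0 0 0 0;0.016 0.0289 0 0 0 0;0.018 0.0324 0 0 0 0;0.02 0.0359 0 0 0 0;0.0218 0.0394 0 0 0 0;0.0238 0.0429 0 0 0 0;0.0257 0.0464 0 0 0 0;0.0276 0.0499 0 0 0 0;0.0296 0.0534 0 0 0 0;0.0315 0.0568 0 0 0 0;0.0325 0.0586 0 0 0 0",
)

```text
time_s: 12.2
ee_pos: [461.7, -36.6, 69.6]
tool_rot: [0.001, 0.25, 0.968, 0.0]
contact_force: [0.7, 1.5, 0.4]
opening: -0.4
gripper_force: 0.3
```

>>> arm_command(
  targets="0 0 0 0 0 0;0 0 0 0 0 0;-0.0096 0.0053 0 0 0 0;-0.0192 0.0107 0 0 0 0;-0.0262 0.0145 0 0 0 0;-0.0262 0.0145 0.03 0 0 0;-0.0262 0.0145 0.06 0 0 0;-0.0262 0.0145 0.09 0 0 0;-0.0262 0.0145 0.12 0 0 0;-0.0262 0.0145 0.12 0 0 0;-0.0262 0.0145 0.12 0 0 0;-0.0262 0.0145 0.12 0 0 0",
)

```text
time_s: 13.2
ee_pos: [433.1, -22.3, 188.7]
tool_rot: [-0.001, 0.25, 0.968, 0.0]
contact_force: [-0.2, 0.8, -0.1]
opening: -0.3
gripper_force: 0.0
```

```bash
python3 -c "
from h import *
chk('p6')"
```

```text
13.2 [433.1 -22.3 188.7] [-0.2  0.8 -0.1]
0 [150, 65, 61, 70]
1 [185, 82, 82, 124]
2 [127, 75, 75, 104]
3 [148, 161, 157, 142]
4 [117, 158, 138, 138]
5 [183, 187, 121, 121]
6 [188, 189, 121, 152]
7 [188, 182, 121, 165]
```

View pics/p6c.png

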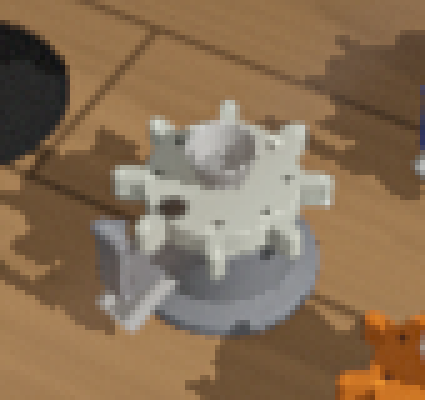

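The hole is now at (172,207), on the lobe at the pointer, and the hand is clear.

```bash
python3 -c "
from h import *
print(env.job_done())"
```

```text
the job is handed in; nothing more can be done
None
```

I advanced the wheel five clicks clockwise, one at a time; the last picture shows the large hole at rest at the pointer with the hand clear, and the job was handed in at about 13 s (no verdict was returned).

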